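Rock a stuck tube block out of its dry-block heater

TASK

Slide the steel keeper fork back by its red peg until it is fully off the blue tube block. Then take the block by its yellow T-handle and, while it still stands in its seat, rock it to one side and to the other until it has pushed both orange jaws well back off its shoulders. Lift it straight up until its foot is just clear above the orange jaws (by a centimetre or two), and finish while holding it there, still and upright over its seat, without disturbing the bottles and beaker.

Things in the scene. Friction and masses are not known exactly. Their poses are not given: they have to be found in the camera images.
- heater: White dry-block heater, fixed, 220 x 170 mm, 50 mm high; its place and turn change every time. Origin on the bench right below the seat's centre (housing from x = -130 to +90 mm, y = +-85 mm). z up; x is the sliding line of the fork, y the rocking and jaw direction; axes within 0.4 rad of the world's.
- seat (a point): Centre of the floor of the seat, a pocket in the heater's deck 43 mm (x) by 23 mm (y) and 10 mm deep, 40 mm above the bench; axes as the heater's. The block's foot stands on it.
- block: Blue metal tube block, 0.3 to 0.5 kg, loose. Origin under the centre of its foot (at the start on the seat floor), axes as the heater's. Upward: foot 40 (x) x 20 (y) mm, 14 high; body 56 x 51 mm to z = 36; 45 degree shoulders to z = 40; upper body 56 x 44 mm to z = 62; 10 mm stem to the yellow T-bar. While the jaws are over its shoulders a straight pull does not free it.
- bar (a point): Centre of the block's yellow round T-bar, 14 mm thick, 50 long along x, 100 mm above the block's origin (140 above the bench at the start), 31 mm free below it. Pinch it from above across y; it can turn in the pads, so the gripper may stay vertical. Leaned along y the block pivots on its foot's edge, at most about 14 degrees: the bar moves up to 25 mm sideways, nearly level.
- fork (a joint): Keeper fork, m: 0 (about 0 to 6 mm at the start) is over the block, it slides along the heater's -x (towards the robot) and stops at 0.055; fully off the block from 0.046. Slides with about 3 N. Its two 6 mm thick prongs lie on both sides of the stem, 104 to 110 mm above the bench, under the T-bar.
- fork_peg (a point): Top centre of the red upright peg of the fork, 16 mm thick, 35 mm tall, its top 145 mm above the bench; with the fork at 0 it is 68 mm to -x of the seat's centre. Pinch it from above.
- jaw_left (a joint): Orange jaw at the heater's +y side, m. At 0 (start 0 to 1 mm) its nose, 81 to 91 mm above the bench, is 0.5 mm from the block's upper body and overhangs the shoulder. The block, leaning that way, pushes it outward (+y) with about 10 N on the nose, to 0.010 at most; it stays where it is left. Clear of the shoulder from 0.003 to 0.004, well back from 0.004.
- jaw_right (a joint): The same jaw at the -y side, pushed outward to -y; values as for the left one.
- jaw_left_nose (a point): Upper inner edge of the left jaw, middle, 91 mm above the bench: the jaws' highest point.
- jaw_right_nose (a point): The same point of the right jaw.
- amber_bottle: Bystander: amber bottle, 64 mm thick, 130 mm tall and its cap; origin under its foot.
- beaker: Bystander: clear beaker, 72 mm wide, 90 mm tall; origin under its foot.
- white_jar: Bystander: white jar with orange cap, 60 mm thick, 80 mm tall; origin under its foot.
Things that resemble listed ones, but are neither listed nor needed, are in the scene too. Several things have the shape of the block; the one meant has the colours described above.

How it is judged:
On the way, in this order (a step that is already met when the one before it is completed fails the run):
1. the keeper fork is slid fully off the block (46 mm or more), with the block still in its seat (value of joint fork above 0.046 m and z of block in the frame of seat below 0.01 m), for 0.1 s.
2. the block, leaning in its seat (raised less than 10 mm), has pushed one jaw back by 4 mm or more (value of joint any of jaw_left, jaw_right above 0.004 m and z of block in the frame of seat below 0.01 m and angle between block's own z axis and vertical above 0.04 rad), for 0.1 s.
3. leaning the other way, still in its seat, it has pushed the other jaw back as well: both by 4 mm or more (value of joint each of jaw_left, jaw_right above 0.004 m and z of block in the frame of seat below 0.01 m and angle between block's own z axis and vertical above 0.04 rad), for 0.1 s.
At the end, for the whole second after the job is handed in: Fingers hold the block still (under 20 mm/s), upright within 0.2 rad, within 20 mm of the line over its seat, turned under 0.35 rad, touching nothing of the heater, its foot 54 to 95 mm above the seat floor (3 to 44 mm over the jaws); fork off (46 mm or more), both jaws back 4 mm or more (z of block in the frame of seat between 0.054 and 0.095 m and horizontal distance between block and seat below 0.02 m and angle between block's own z axis and vertical below 0.2 rad and angle between the x axis of block and the x axis of seat, either way round below 0.35 rad and linear speed of block below 0.02 m/s and contact force between the fingers and block above 1 N and contact force between block and heater below 0.2 N and value of joint fork above 0.046 m and value of joint each of jaw_left, jaw_right above 0.004 m); the arm keeps its last pose, push and grip.
It fails at once if the amber bottle is shifted more than 30 mm or tipped (distance of amber_bottle from where it was at the start of the episode above 0.03 m or angle between amber_bottle's own z axis and vertical above 0.3 rad).
It fails at once if the beaker is shifted more than 30 mm or tipped (distance of beaker from where it was at the start of the episode above 0.03 m or angle between beaker's own z axis and vertical above 0.3 rad).
It fails at once if the white jar is shifted more than 30 mm or tipped (distance of white_jar from where it was at the start of the episode above 0.03 m or angle between white_jar's own z axis and vertical above 0.3 rad).
It also fails if it takes over 54 s, if anything falls off the work surface, if the arm or the gripper's body presses on something with over 40 N, if the wrist force passes 120 N, or if a joint passes its speed limit or range.

ROBOT

A 6-joint arm with a two-finger parallel gripper is mounted at the origin on the work surface. World frame = base frame: x ahead of the robot, y to its left, z up, the work surface at z = 0. Lengths are in m, angles in rad, forces in N, time in s.
With the tool pointing down it reaches from about 0.15 to 0.775 m from the base axis. Payload 6.1 kg.
Tool frame: the origin (TCP) lies at the very end of the fingers, on their centre line; the grasp point (between the pads) lies 19 mm behind it; x points along the fingers, y is the direction in which the jaws open and shut, and the axes are right-handed (so a half turn about x gives the same grasp; the last joint's range is limited). The gripper opens to 85 mm and grips with 20 to 120 N. Pads are 22 mm wide; open, the fingers measure 114 mm over their backs; the gripper's body (76 mm by 85 mm) begins 54 mm behind the grasp point. The pads swing forward as they close: fully open they stand 13 mm farther back than shut.
Start: joints at [1.32, 0.126, -0.04, 1.405, 0, 1.571], TCP at [0.13, 0.509, 0.231] pointing down, gripper open.
Joint ranges: [-2.72, 2.72], [-0.95, 1.95], [-1.27, 1.35], [-1.78, 2.02], [-1.46, 1.47], [-3.14, 3.14]. Speed limits (rad/s): [2.39, 2.39, 3.01, 3.14, 3.14, 3.14].

INTERFACE

Orientations are given as [roll, pitch, yaw] about the fixed x, y, z axes, in that order (R = Rz(yaw) Ry(pitch) Rx(roll)).
In Python, from cell import * gives the robot as it stands.
- The arm moves only by the tool send_rows, never from a script. Its arguments are lists of equal length, an entry for each row: "hand": the gripper's target within -1 to 1 (fully open at 1, half-way at 0, shut at -1); "slide": the shift along the tool's x, y, z in cm, a list of three; "spin": the turn about the tool's x in degrees. In form: {"hand": [hand, ...], "slide": [[x, y, z], ...], "spin": [spin, ...]}. A call has 1 to 5 rows; each row shifts and turns the commanded pose from where the row before left it, along the tool's axes as they then stand; what a row does not reach is not made up. A row lasts 1/8 s, in which the tool goes at most 62.5 mm and 10.7 degrees, less where a joint would pass 70% of its speed; a pose out of reach is approached as far as the arm can. A call is refused whole if a number of a shift passes 6.25 or a number of a turn 10.7, either way. A call with a gripper value outside its range is refused whole. The fingers move at their own pace and stop on an object; "grip_force" is the grip in N (left out, the last holds). Time passes only in rows, so rows that do not move let the fingers close. It gives the time, the measured TCP pose, the force and the opening at its end, in the units of the state.
- get_obs(): the state, without advancing time (a new reading comes with each control period).
- capture(name): name is "scene" or "top"; returns a dict with "frame" (384x512x3 uint8, blue, green, red), "range_z" (384x512 float32, m along the optical axis (not along the pixel's ray), 0 where there is no reading), "intrinsics" (3x3 intrinsics, pixels), "dist_coeffs" ([k1, k2, p1, p2, k3] as OpenCV has them; the pictures are not rectified), "pose" (4x4, takes a point from camera to world coordinates). Camera axes: x right, y down, z forward; pixel columns grow to the right and rows downward; lengths in m; the calibration is good to about 2 mm. A picture is of the moment at which its call begins.
- sign_off(): hands the job in, once; it reports no verdict.
The state is a dict: "time_s": time; "joint_positions": joint angles; "joint_velocities": joint speeds; "tau": joint torques, N m; "tcp_pos": TCP position; "tcp_rot": TCP orientation; "ft_force": force on the tool from outside, world axes, zero at the start; "wrist_torque": the same for the moment, N m; "gripper_width": finger opening in m.
Only numpy, scipy, OpenCV 4.12 (cv2) and the standard library are available. Lean on these libraries where they do the work, as an engineer would, in place of code of your own. Each camera call takes 0.05 s, during which the arm holds its last target. There are 200 camera calls.

## Working session

There is one attempt and no reset: what is moved stays moved. The work goes in short steps, Python scripts to look and compute and a tool call to move; the robot and the scene stay as the last step left them, time stands still between calls to the robot, and variables do not carry over. Pictures are saved under pics/ and viewed, about 8 in all and at most 12, crops included, and the job is handed in when it is done.

Besides the shell and the picture viewer there is one more tool, called as name([rows], argument=value, ...), one row to a line, values as JSON. send_rows: Moves the arm, as the interface text tells. Its arguments: {"type":"object","properties":{"hand":{"type":"array"},"slide":{"type":"array"},"spin":{"type":"array"},"grip_force":{"type":"number"}},"required":["hand","slide","spin"]}

```bash
mkdir -p pics; ls
cat > h.py <<'E'
from cell import *
import numpy as np, cv2
def px2plane(c,uv,z):
    p=cv2.undistortPoints(np.array(uv,float).reshape(-1,1,2),c["intrinsics"],np.array(c["dist_coeffs"])).reshape(-1,2)
    d=np.c_[p,np.ones(len(p))]@c["pose"][:3,:3].T; o=c["pose"][:3,3]
    return o+d*((z-o[2])/d[:,2])[:,None]
def cloud(c):
    h,w=c["range_z"].shape
    v,u=np.mgrid[:h,:w]
    p=cv2.undistortPoints(np.stack([u,v],-1).reshape(-1,1,2).astype(float),c["intrinsics"],np.array(c["dist_coeffs"])).reshape(-1,2)
    P=np.c_[p,np.ones(len(p))]*c["range_z"].reshape(-1,1)
    return (P@c["pose"][:3,:3].T+c["pose"][:3,3]).reshape(h,w,3)
E
python3 - <<'E'
from h import *
a=capture("top");b=capture("scene")
for n,c in(("top",a),("scene",b)):
    cv2.imwrite(f"pics/{n}0.png",c["frame"]); print(n,c["pose"].round(3).tolist(),c["intrinsics"].round(1).tolist())
    np.save(f"{n}0.npy",c,allow_pickle=True)
print(get_obs())
E
```

```text
pics
top [[0.019, -0.998, 0.055, 0.545], [-1.0, -0.018, 0.019, -0.002], [-0.018, -0.056, -0.998, 1.181], [0.0, 0.0, 0.0, 1.0]] [[348.5, 0.0, 252.4], [0.0, 348.5, 194.3], [0.0, 0.0, 1.0]]
scene [[0.145, 0.687, -0.712, 1.375], [0.989, -0.093, 0.111, -0.095], [0.01, -0.721, -0.693, 0.886], [0.0, 0.0, 0.0, 1.0]] [[388.1, 0.0, 248.9], [0.0, 388.1, 193.0], [0.0, 0.0, 1.0]]
{'time_s': 0.1, 'joint_positions': array([ 1.32001846e+00,  1.26327437e-01, -4.05015198e-02,  1.40540593e+00,
       -2.78623832e-05,  1.57080798e+00]), 'joint_velocities': array([ 1.50420073e-04, -1.15243230e-03,  6.99849521e-05, -6.57105304e-04,
       -1.95422689e-03, -1.79913573e-03]), 'tau': array([-1.61302283e-03, -4.36908817e+01,  3.53601444e+01,  1.37718354e-02,
       -6.92572007e-05, -5.63336897e-06]), 'tcp_pos': array([0.13019924, 0.50821877, 0.23060479]), 'tcp_rot': array([-1.55141887,  1.5693575 , -1.80220838]), 'ft_force': array([ 0.29589367, -0.16277966, -0.43346385]), 'wrist_torque': array([-0.03644963, -0.03986856,  0.01087531]), 'gripper_width': 0.08516966046884909}
```

View pics/top0.png

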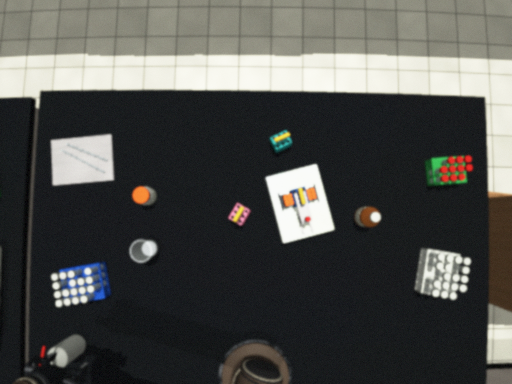

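View pics/scene0.png

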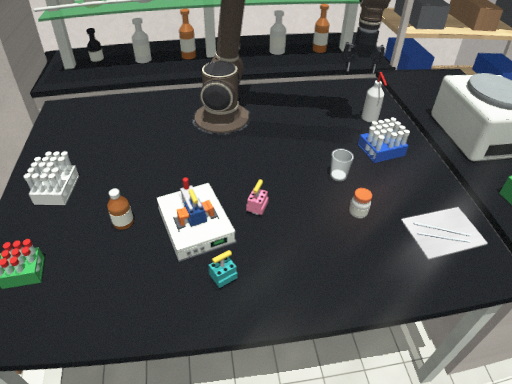

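The top view shows the white heater at about (300,203), with the blue block and yellow bar at about (302,197) and the red peg at (307,219). Possible mix-ups for the block are the teal one at (281,140) and the pink one at (239,213), both with yellow bars. For the peg there are the red tube caps at (460,165). I choose the blue block in the heater and check it in a crop.

Run:
```python
from h import *
out=[]
for n,z,(r0,r1,c0,c1) in(("top",.14,(155,255,250,350)),("scene",.14,(165,265,145,245))):
    c=np.load(n+"0.npy",allow_pickle=True).item(); f=c["frame"]; P=cloud(c)
    hsv=cv2.cvtColor(f,cv2.COLOR_BGR2HSV).astype(int); H,S,V=hsv[...,0],hsv[...,1],hsv[...,2]
    roi=np.zeros(H.shape,bool); roi[r0:r1,c0:c1]=1
    M={"yellow":(H>20)&(H<35)&(S>130)&(V>90),"red":((H<5)|(H>174))&(S>140)&(V>60),"orange":(H>=7)&(H<18)&(S>130)&(V>90),"blue":(H>100)&(H<130)&(S>110)}
    for k,m in M.items():
        m=m&roi; nc,l,st,ce=cv2.connectedComponentsWithStats(m.astype(np.uint8))
        for i in range(1,nc):
            if st[i,4]<8: continue
            q=P[l==i]; q=q[q[:,2]>0.05]
            print(n,k,st[i].tolist(),ce[i].round(1), "plane .14",px2plane(c,[ce[i]],.14)[0].round(4),"cloud med",np.median(q,0).round(4) if len(q) else None,"zmax",q[:,2].max().round(3) if len(q) else None)
    if n=="top":
        m=(roi&(S<60)&(V>130)).astype(np.uint8); m=cv2.morphologyEx(m,cv2.MORPH_CLOSE,np.ones((15,15)))
        ct=max(cv2.findContours(m,0,1)[0],key=cv2.contourArea)
        w=px2plane(c,ct.reshape(-1,2),.05)[:,:2]; r=cv2.minAreaRect((w*1000).astype(np.float32)); print("heater",r,cv2.boxPoints(r))
    out.append(cv2.resize(f[r0:r1,c0:c1],(400,400),interpolation=cv2.INTER_CUBIC))
cv2.imwrite("pics/crop.png",np.hstack(out))
```

```text
top yellow [299, 189, 6, 15, 57] [301.2 195.8] plane .14 [ 0.6013 -0.1287  0.14  ] cloud med [ 0.6004 -0.1278  0.1451] zmax 0.15
top red [306, 217, 4, 4, 12] [307.3 218.8] plane .14 [ 0.533  -0.1477  0.14  ] cloud med [ 0.5324 -0.1461  0.145 ] zmax 0.148
top orange [307, 188, 10, 12, 89] [311.3 193.6] plane .14 [ 0.6082 -0.1589  0.14  ] cloud med [ 0.6102 -0.1655  0.0915] zmax 0.097
top orange [283, 193, 11, 14, 107] [287.9 199.7] plane .14 [ 0.5887 -0.089   0.14  ] cloud med [ 0.59   -0.0931  0.0916] zmax 1.181
top blue [292, 190, 5, 3, 8] [294.1 190.8] plane .14 [ 0.6159 -0.1073  0.14  ] cloud med [ 0.6178 -0.1121  0.1025] zmax 0.106
heater ((582.8798217773438, -134.49578857421875), (225.68702697753906, 176.2895050048828), 15.714688301086426) [[ 450.38037   -80.20904 ]
 [ 498.12793  -249.90924 ]
 [ 715.3793   -188.78253 ]
 [ 667.6317    -19.082336]]
scene yellow [189, 190, 9, 13, 53] [193.  196.4] plane .14 [ 0.6025 -0.1299  0.14  ] cloud med [ 0.6068 -0.1297  0.1462] zmax 0.886
scene yellow [212, 250, 20, 13, 115] [221.6 256. ] plane .14 [ 0.815  -0.0713  0.14  ] cloud med [ 0.7885 -0.0704  0.1052] zmax 0.11
scene red [182, 177, 7, 12, 65] [185.4 182.3] plane .14 [ 0.5421 -0.1493  0.14  ] cloud med [ 0.537  -0.1487  0.1331] zmax 0.148
scene orange [202, 200, 12, 16, 108] [208.3 207.6] plane .14 [ 0.6509 -0.0912  0.14  ] cloud med [ 0.6027 -0.0903  0.0911] zmax 0.886
scene orange [177, 207, 12, 19, 134] [182.2 214.9] plane .14 [ 0.6684 -0.161   0.14  ] cloud med [ 0.6201 -0.1661  0.0905] zmax 0.096
scene blue [185, 202, 22, 24, 260] [196.1 215.5] plane .14 [ 0.6755 -0.1248  0.14  ] cloud med [ 0.625  -0.1266  0.0859] zmax 0.106
```

View pics/crop.png

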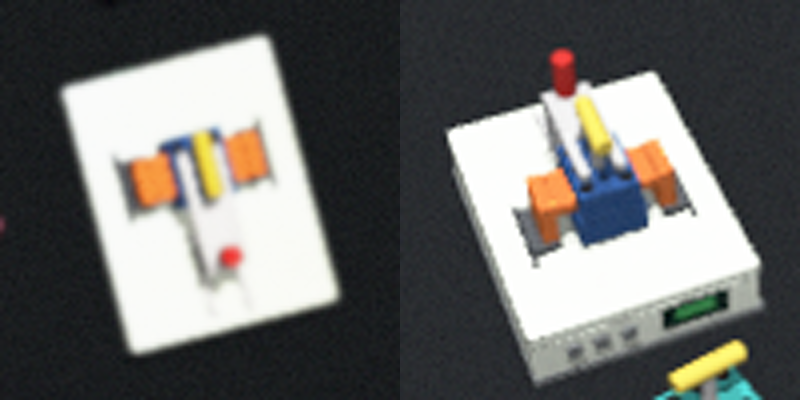

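The crop confirms the blue block with its yellow bar, standing between the orange jaws, with the red peg on the grey fork. The seat from the heater outline is (0.602,-0.129), which agrees with the bar at (0.601,-0.129). Yaw is 15.7° and the jaws give 15.6°. The peg sits where a fork value of about 3 mm would put it.

```bash
cat >> h.py <<'E'
from scipy.spatial.transform import Rotation as Ro
S=np.array([.6015,-.129]); A=np.radians(15.7); ex=np.array([np.cos(A),np.sin(A)]); ey=np.array([-ex[1],ex[0]])
def go(xy,z,o=None):
    o=o or get_obs(); R=Ro.from_euler("xyz",o["tcp_rot"]).as_matrix()
    ty=np.degrees(np.arctan2(R[1,1],R[0,1])); want=np.degrees(A)+90
    d=(want-ty+90)%180-90   # world yaw change; tool x down -> spin=-d
    sp=-d*np.sign(-R[2,0]); R2=R@Ro.from_euler("x",sp,degrees=True).as_matrix()
    dw=np.r_[xy,z]-o["tcp_pos"]
    print("tcp",o["tcp_pos"].round(4),"heater xy mm",((o["tcp_pos"][:2]-S)@np.c_[ex,ey]*1000).round(1),"spin",sp.round(2),"j6",o["joint_positions"][5].round(2),"slide after spin cm",(R2.T@dw*100).round(2),"F",o["ft_force"].round(1),"w",round(o["gripper_width"],4),"t",o["time_s"])
    print("toolx",R[:,0].round(3),"tooly->heater",(R2[:2,1]@np.c_[ex,ey]).round(3),"toolz->heater",(R2[:2,2]@np.c_[ex,ey]).round(3))
E
python3 -c "
from h import *
go(np.array([.5335,-.1478]),.231)"
```

```text
tcp [0.1302 0.5082 0.2306] heater xy mm [-281.3  741. ] spin -30.07 j6 1.57 slide after spin cm [ 4.000e-02 -7.407e+01  2.107e+01] F [ 0.3 -0.2 -0.4] w 0.0852 t 0.1
toolx [-0.    -0.001 -1.   ] tooly->heater [-0.  1.] toolz->heater [ 1. -0.]
```

send_rows([
  [0, 0, 0],
  [0, 0, 0],
  [0, 0, 0],
  [0, -5, 1.5],
  [0, -5, 1.5],
], hand=[0, 0, 0, 0, 0], spin=[-10, -10, -10, 0, 0])

```text
time_s: 0.72
tcp_pos: [0.1863, 0.4193, 0.2305]
tcp_rot: [-2.08, 1.569, -1.805]
ft_force: [1.6, 0.4, 0.3]
gripper_width: 0.0428
```

send_rows([
  [0, -6, 1.7],
  [0, -6, 1.7],
  [0, -6, 1.7],
  [0, -6, 1.7],
  [0, -6, 1.7],
], hand=[0, 0, 0, 0, 0], spin=[0, 0, 0, 0, 0])

```text
time_s: 1.35
tcp_pos: [0.3493, 0.1525, 0.2312]
tcp_rot: [0.261, 1.57, 0.534]
ft_force: [1.1, 1.2, -0.0]
gripper_width: 0.0425
```

```bash
python3 -c "
from h import *
go(np.array([.5335,-.1478]),.231)"
```

```text
tcp [0.3493 0.1525 0.2312] heater xy mm [-166.7  339.2] spin -0.05 j6 0.14 slide after spin cm [ 2.000e-02 -3.389e+01  9.610e+00] F [ 1.1  1.2 -0. ] w 0.0425 t 1.35
toolx [ 0.  0. -1.] tooly->heater [0. 1.] toolz->heater [ 1. -0.]
```

send_rows([
  [0, -6, 1.7],
  [0, -6, 1.7],
  [0, -6, 1.7],
  [0, -6, 1.7],
  [0, -6, 1.7],
], hand=[0, 0, 0, 0, 0], spin=[0, 0, 0, 0, 0])

```text
time_s: 1.98
tcp_pos: [0.5121, -0.1137, 0.231]
tcp_rot: [1.644, 1.57, 1.916]
ft_force: [0.6, 0.8, -0.3]
gripper_width: 0.0429
```

send_rows([
  [0, -2, 0.6],
  [0, 0, 0],
  [0, 0, 0],
  [0, 0, 0],
], hand=[0, 0, 0, 0], spin=[0, 0, 0, 0])

```text
time_s: 2.48
tcp_pos: [0.5221, -0.128, 0.2317]
tcp_rot: [-0.087, 1.57, 0.188]
ft_force: [-0.3, -0.0, -0.3]
gripper_width: 0.0428
```

```bash
python3 -c "
from h import *
go(np.array([.5335,-.1478]),.12)"
```

```text
tcp [ 0.5221 -0.128   0.2317] heater xy mm [-76.1  22.4] spin 0.03 j6 -0.52 slide after spin cm [11.17 -2.21  0.55] F [-0.3 -0.  -0.3] w 0.0428 t 2.475
toolx [ 0.  0. -1.] tooly->heater [-0.  1.] toolz->heater [1. 0.]
```

send_rows([
  [0, -2.2, 0.5],
  [3, 0, 0],
  [3, 0, 0],
  [3, 0, 0],
  [2.2, 0, 0],
], hand=[0, 0, 0, 0, 0], spin=[0, 0, 0, 0, 0])

```text
time_s: 3.1
tcp_pos: [0.5334, -0.1495, 0.118]
tcp_rot: [2.978, 1.57, -3.032]
ft_force: [-0.7, -0.7, 0.9]
gripper_width: 0.0428
```

send_rows([
  [0, 0, 0],
  [0, 0, 0],
  [0, 0, 0],
  [0, 0, 0],
  [0, 0, 0],
], hand=[0, -1, -1, -1, -1], spin=[0, 0, 0, 0, 0], grip_force=40)

```text
time_s: 3.72
tcp_pos: [0.5338, -0.148, 0.1208]
tcp_rot: [0.654, 1.568, 0.928]
ft_force: [-1.7, 5.5, 1.5]
gripper_width: 0.0147
```

```bash
python3 -c "
from h import *
go(np.array([.5335,-.1478]),.12)"
```

```text
tcp [ 0.5338 -0.148   0.1208] heater xy mm [-70.3   0. ] spin -0.01 j6 -0.55 slide after spin cm [ 0.08  0.03 -0.03] F [-1.7  5.5  1.5] w 0.0147 t 3.725
toolx [ 0.002  0.002 -1.   ] tooly->heater [0. 1.] toolz->heater [ 1. -0.]
```

send_rows([
  [0, 0, -1],
  [0, 0, -1],
  [0, 0, -1],
  [0, 0, -1],
  [0, 0, -1],
], hand=[-1, -1, -1, -1, -1], spin=[0, 0, 0, 0, 0])

```text
time_s: 4.35
tcp_pos: [0.4861, -0.1615, 0.1208]
tcp_rot: [0.402, 1.567, 0.676]
ft_force: [1.0, 5.5, 0.9]
gripper_width: 0.0147
```

send_rows([
  [0, 0, 0],
  [0, 0, 0],
  [0, 0, 0],
], hand=[-1, -1, -1], spin=[0, 0, 0])

```text
time_s: 4.72
tcp_pos: [0.4852, -0.1618, 0.1207]
tcp_rot: [0.897, 1.569, 1.17]
ft_force: [-4.0, 4.7, 5.2]
gripper_width: 0.0143
```

Run:
```python
from h import *
go(S,.12)
out=[]
for n,(r0,r1,c0,c1) in(("top",(155,255,250,350)),("scene",(165,265,145,245))):
    c=capture(n);f=c["frame"]
    out.append(cv2.resize(f[r0:r1,c0:c1],(400,400),interpolation=cv2.INTER_CUBIC))
cv2.imwrite("pics/c2.png",np.hstack(out))
```

```text
tcp [ 0.4852 -0.1618  0.1207] heater xy mm [-1.209e+02 -1.000e-01] spin -0.04 j6 -0.6 slide after spin cm [9.000e-02 1.000e-02 1.209e+01] F [-4.   4.7  5.2] w 0.0143 t 4.725
toolx [ 0.001  0.001 -1.   ] tooly->heater [-0.  1.] toolz->heater [ 1. -0.]
```

View pics/c2.png

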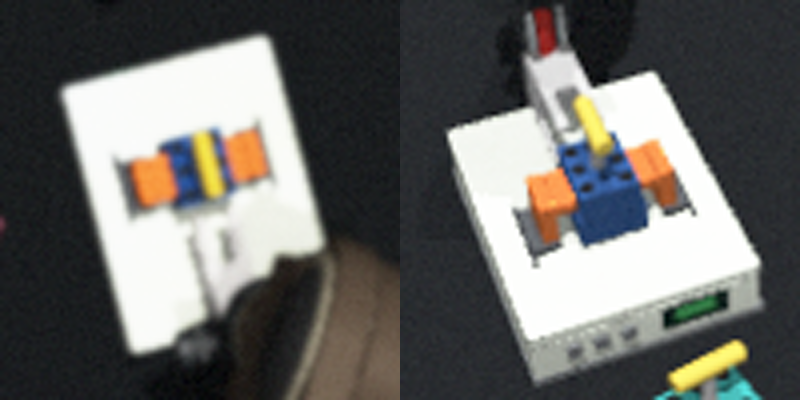

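The fork is clear of the stem and block: the peg moved 50.6 mm, so the fork value is about 53 mm. The block still stands in its seat. Now I go to the bar.

send_rows([
  [0, 0, 0],
  [0, 0, 0],
  [0, 0, 0],
  [-4, 0, 0],
  [-4, 0, 0],
], hand=[0, 0, 0, 0, 0], spin=[0, 0, 0, 0, 0])

```text
time_s: 5.45
tcp_pos: [0.4849, -0.1627, 0.1999]
tcp_rot: [2.731, 1.57, 3.004]
ft_force: [0.2, 0.2, 0.3]
gripper_width: 0.0426
```

send_rows([
  [0, 0, 4],
  [0, 0, 4],
  [0, 0, 4],
  [0, 0, 0],
  [0, 0, 0],
], hand=[0, 0, 0, 0, 0], spin=[0, 0, 0, 0, 0])

```text
time_s: 6.08
tcp_pos: [0.6003, -0.1304, 0.1989]
tcp_rot: [2.933, 1.57, -3.077]
ft_force: [-0.1, -0.2, 0.6]
gripper_width: 0.0425
```

Run:
```python
from h import *
go(S,.12)
c=capture("scene");f=c["frame"]
r0,r1,c0,c1=130,265,120,255
cv2.imwrite("pics/c3.png",cv2.resize(f[r0:r1,c0:c1],(540,540),interpolation=cv2.INTER_CUBIC))
```

```text
tcp [ 0.6003 -0.1304  0.1989] heater xy mm [-1.5 -1. ] spin -0.06 j6 -0.49 slide after spin cm [7.89 0.1  0.16] F [-0.1 -0.2  0.6] w 0.0425 t 6.075
toolx [-0.001 -0.    -1.   ] tooly->heater [0. 1.] toolz->heater [1. 0.]
```

View pics/c3.png

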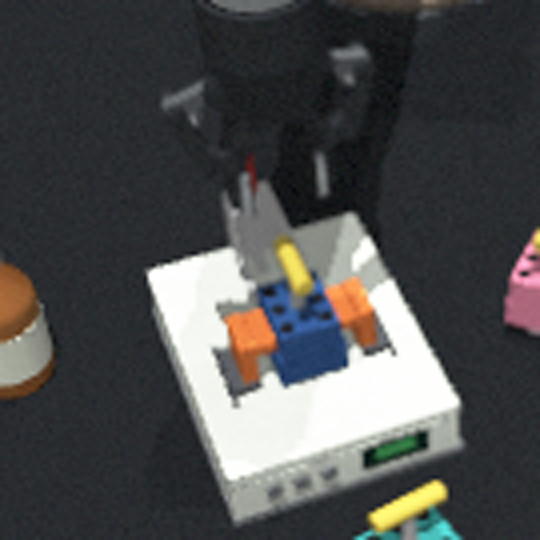

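The fork stays back and the block is upright between the fingers' line. I lower and pinch the bar.

send_rows([
  [2.5, 0.1, 0.1],
  [2.5, 0, 0],
  [1.8, 0, 0],
  [1, 0, 0],
  [0, 0, 0],
], hand=[0, 0, 0, 0, 0], spin=[0, 0, 0, 0, 0])

```text
time_s: 6.75
tcp_pos: [0.6007, -0.1293, 0.1212]
tcp_rot: [2.757, 1.57, 3.029]
ft_force: [0.0, 0.4, 0.6]
gripper_width: 0.043
```

send_rows([
  [0, 0, 0],
  [0, 0, 0],
  [0, 0, 0],
  [0, 0, 0],
  [0, 0, 0],
], hand=[-1, -1, -1, -1, -1], spin=[0, 0, 0, 0, 0], grip_force=60)

```text
time_s: 7.38
tcp_pos: [0.6021, -0.1292, 0.1225]
tcp_rot: [-0.538, 1.569, -0.265]
ft_force: [-0.2, 0.6, 6.0]
gripper_width: 0.012
```

```bash
python3 -c "
from h import *
go(S,.12)"
```

```text
tcp [ 0.6021 -0.1292  0.1225] heater xy mm [ 0.5 -0.3] spin -0.07 j6 -0.48 slide after spin cm [ 0.25  0.03 -0.05] F [-0.2  0.6  6. ] w 0.012 t 7.375
toolx [ 0.002 -0.    -1.   ] tooly->heater [0. 1.] toolz->heater [1. 0.]
```

send_rows([
  [0, 0.4, 0],
  [0, 0.4, 0],
  [0, 0.4, 0],
  [0, 0.4, 0],
  [0, 0.3, 0],
], hand=[-1, -1, -1, -1, -1], spin=[0, 0, 0, 0, 0])

```text
time_s: 8.0
tcp_pos: [0.5984, -0.1143, 0.1235]
tcp_rot: [-1.288, 1.561, -1.017]
ft_force: [3.1, -13.0, 5.3]
gripper_width: 0.0119
```

send_rows([
  [0, 0.1, 0],
  [0, 0, 0],
  [0, 0, 0],
], hand=[-1, -1, -1], spin=[0, 0, 0])

```text
time_s: 8.38
tcp_pos: [0.5982, -0.1137, 0.1235]
tcp_rot: [-1.308, 1.561, -1.037]
ft_force: [2.4, -11.4, 5.5]
gripper_width: 0.0119
```

Run:
```python
from h import *
go(S,.12)
c=capture("scene");f=c["frame"]
r0,r1,c0,c1=165,245,150,250
cv2.imwrite("pics/c4.png",cv2.resize(f[r0:r1,c0:c1],(750,600),interpolation=cv2.INTER_CUBIC))
```

```text
tcp [ 0.5982 -0.1137  0.1235] heater xy mm [ 1.  15.6] spin -0.19 j6 -0.46 slide after spin cm [ 0.36 -1.56 -0.1 ] F [  2.4 -11.4   5.5] w 0.0119 t 8.375
toolx [ 0.005 -0.009 -1.   ] tooly->heater [-0.  1.] toolz->heater [1. 0.]
```

View pics/c4.png

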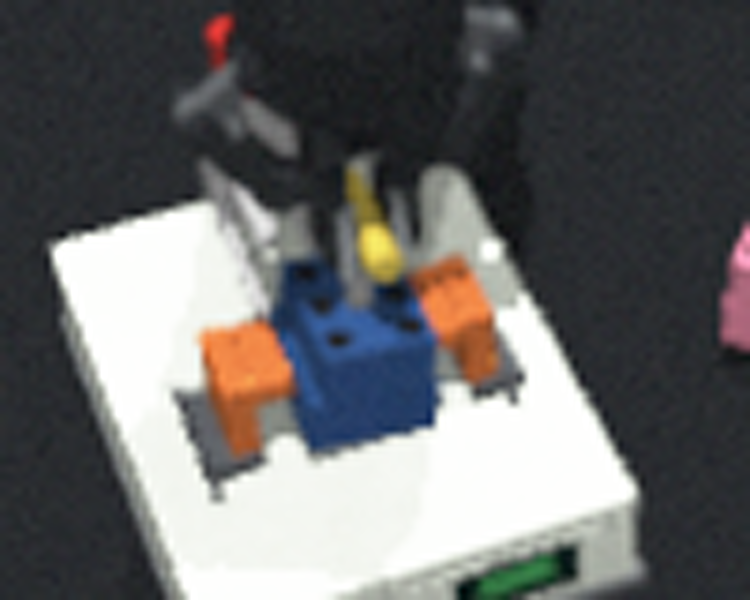

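The block leans toward +y and has pushed the left jaw; the bar is 15.6 mm over, so the jaw is at about 7 mm. I push slightly more for margin, then lean to the other side.

send_rows([
  [0, 0.2, 0],
  [0, 0, 0],
  [0, -0.7, 0],
  [0, -0.8, 0],
  [0, -0.7, 0],
], hand=[-1, -1, -1, -1, -1], spin=[0, 0, 0, 0, 0])

```text
time_s: 9.05
tcp_pos: [0.6021, -0.1287, 0.1228]
tcp_rot: [0.282, 1.568, 0.555]
ft_force: [-1.2, 4.3, 9.6]
gripper_width: 0.0119
```

send_rows([
  [0, -0.4, 0],
  [0, -0.4, 0],
  [0, -0.4, 0],
  [0, -0.4, 0],
  [0, -0.4, 0],
], hand=[-1, -1, -1, -1, -1], spin=[0, 0, 0, 0, 0])

```text
time_s: 9.68
tcp_pos: [0.6068, -0.1443, 0.1227]
tcp_rot: [1.172, 1.562, 1.447]
ft_force: [-4.6, 15.7, 10.9]
gripper_width: 0.0117
```

send_rows([
  [0, -0.2, 0],
  [0, 0, 0],
  [0, 0, 0],
], hand=[-1, -1, -1], spin=[0, 0, 0])

```text
time_s: 10.05
tcp_pos: [0.6074, -0.1462, 0.1229]
tcp_rot: [1.124, 1.563, 1.399]
ft_force: [-3.3, 12.6, 11.8]
gripper_width: 0.0118
```

Run:
```python
from h import *
go(S,.12)
c=capture("scene");f=c["frame"]
r0,r1,c0,c1=165,245,150,250
cv2.imwrite("pics/c5.png",cv2.resize(f[r0:r1,c0:c1],(750,600),interpolation=cv2.INTER_CUBIC))
```

```text
tcp [ 0.6074 -0.1462  0.1229] heater xy mm [  1.  -18.2] spin 0.06 j6 -0.52 slide after spin cm [ 0.3   1.82 -0.1 ] F [-3.3 12.6 11.8] w 0.0118 t 10.05
toolx [ 0.001  0.008 -1.   ] tooly->heater [0. 1.] toolz->heater [ 1. -0.]
```

View pics/c5.png

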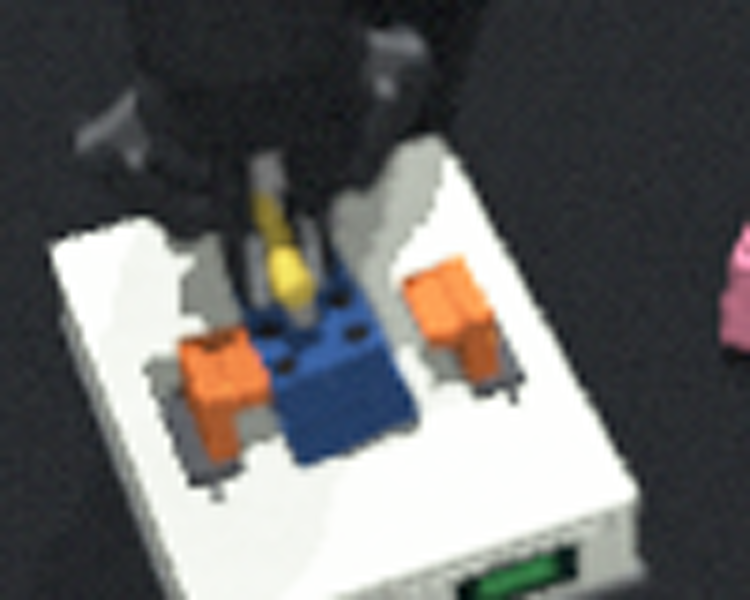

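Both jaws show open gaps now and the block leans toward -y. I bring it back upright and measure the jaws before lifting.

send_rows([
  [0, 0.7, 0],
  [0, 0.8, 0],
  [0, 0.7, 0],
  [0, 0, 0],
  [0, 0, 0],
], hand=[-1, -1, -1, -1, -1], spin=[0, 0, 0, 0, 0])

```text
time_s: 10.72
tcp_pos: [0.6031, -0.1305, 0.1235]
tcp_rot: [-0.979, 1.565, -0.707]
ft_force: [1.0, -2.5, 8.6]
gripper_width: 0.0119
```

```bash
cat > jaws.py <<'E'
from h import *
go(S,.12)
def jaws(c):
    f=c["frame"];hsv=cv2.cvtColor(f,cv2.COLOR_BGR2HSV).astype(int); H,Sa,V=hsv[...,0],hsv[...,1],hsv[...,2]
    P=cloud(c); m=(H>=5)&(H<19)&(Sa>120)&(V>70)&(abs(P[...,2]-.091)<.006)
    hx=(P[...,:2]-S)@np.c_[ex,ey]; m&=(abs(hx[...,0])<.04)&(abs(hx[...,1])<.08)
    y=hx[...,1][m]*1000
    return [f"{np.median(y[y>0]):.1f} n{(y>0).sum()}",f"{np.median(y[y<0]):.1f} n{(y<0).sum()}"]
for n in("scene","top"):
    print(n,"before",jaws(np.load(n+"0.npy",allow_pickle=True).item()),"now",jaws(capture(n)))
E
python3 jaws.py
```

```text
tcp [ 0.6031 -0.1305  0.1235] heater xy mm [ 1.1 -1.9] spin -0.09 j6 -0.48 slide after spin cm [ 0.35  0.19 -0.12] F [ 1.  -2.5  8.6] w 0.0119 t 10.725
toolx [ 0.004 -0.004 -1.   ] tooly->heater [-0.  1.] toolz->heater [1. 0.]
scene before ['36.3 n72', '-37.6 n102'] now ['42.4 n90', '-46.4 n96']
top before ['36.8 n96', '-38.4 n90'] now ['52.3 n37', 'nan n0']
  return _methods._mean(a, axis=axis, dtype=dtype,
  ret = ret.dtype.type(ret / rcount)
```

Relative to the start, the left jaw has moved about 6 mm and the right about 9 mm. Both exceed 4 mm, so I lift about 72 mm.

send_rows([
  [-0.2, 0.1, 0],
  [-0.5, 0, 0],
  [-0.5, 0, 0],
  [-0.5, 0, 0],
  [0, 0, 0],
], hand=[-1, -1, -1, -1, -1], spin=[0, 0, 0, 0, 0])

```text
time_s: 11.45
tcp_pos: [0.6013, -0.1275, 0.1387]
tcp_rot: [1.156, 1.57, 1.429]
ft_force: [-0.1, -0.0, -2.9]
gripper_width: 0.012
```

send_rows([
  [-1, 0, 0],
  [-1, 0, 0],
  [-1, 0, 0],
  [-1, 0, 0],
  [-1, 0, 0],
], hand=[-1, -1, -1, -1, -1], spin=[0, 0, 0, 0, 0])

```text
time_s: 12.08
tcp_pos: [0.6013, -0.1281, 0.1892]
tcp_rot: [-0.339, 1.57, -0.066]
ft_force: [-0.8, -0.4, -3.1]
gripper_width: 0.0117
```

send_rows([
  [-0.6, 0, 0],
  [0, 0, 0],
  [0, 0, 0],
  [0, 0, 0],
], hand=[-1, -1, -1, -1], spin=[0, 0, 0, 0])

```text
time_s: 12.58
tcp_pos: [0.601, -0.128, 0.1938]
tcp_rot: [2.645, 1.57, 2.918]
ft_force: [0.0, -0.2, -3.4]
gripper_width: 0.0121
```

```bash
cat >> jaws.py <<'E'
c=capture("scene");f=c["frame"]
r0,r1,c0,c1=140,248,125,260
cv2.imwrite("pics/c6.png",cv2.resize(f[r0:r1,c0:c1],(750,600),interpolation=cv2.INTER_CUBIC))
hsv=cv2.cvtColor(f,cv2.COLOR_BGR2HSV).astype(int); m=(hsv[...,0]>100)&(hsv[...,0]<130)&(hsv[...,1]>110)
P=cloud(c); hx=(P[...,:2]-S)@np.c_[ex,ey]; m&=(abs(hx)<.06).all(-1)&(P[...,2]>.06); z=P[...,2][m]
print("blue z range",np.percentile(z,[1,5,50,95,99]).round(4),m.sum())
t=m&(P[...,2]>np.percentile(z,97)-.006);Q=np.c_[hx[t],P[...,2][t]]; n=np.linalg.svd(Q-Q.mean(0))[2][2]; print("top plane normal",n.round(3),"mean",Q.mean(0).round(4))
E
python3 jaws.py 2>/dev/null
```

```text
tcp [ 0.601  -0.128   0.1938] heater xy mm [-0.2  1.1] spin -0.07 j6 -0.48 slide after spin cm [ 7.38 -0.11  0.03] F [ 0.  -0.2 -3.4] w 0.0121 t 12.575
toolx [-0.001  0.    -1.   ] tooly->heater [0. 1.] toolz->heater [1. 0.]
scene before ['36.3 n72', '-37.6 n102'] now ['44.1 n84', '-46.5 n98']
top before ['36.8 n96', '-38.4 n90'] now ['50.8 n48', 'nan n0']
blue z range [0.1247 0.129  0.1593 0.1749 0.1756] 386
top plane normal [ 0.014 -0.045  0.999] mean [ 0.0086 -0.0002  0.1729]
```

View pics/c6.png

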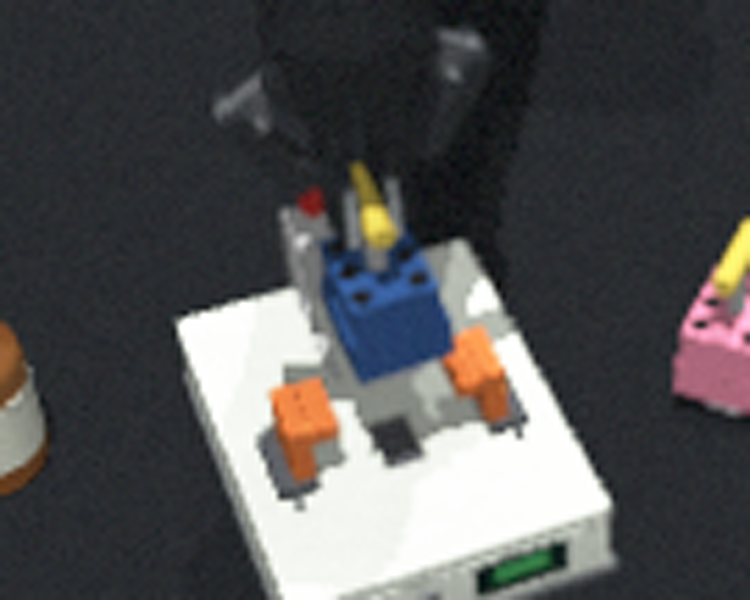

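The block hangs upright over the empty seat pocket (dark, at about (395,438)). Its foot is about 71 mm above the seat floor, roughly 20 mm over the jaws, and its tilt is about 0.05 rad. Both jaws and the fork are back, so I hand in.

```bash
python3 -c "
from h import *
print(sign_off()); go(S,.12)"
```

```text
the job is handed in; nothing more can be done
None
the job is handed in; nothing more can be done
```

I carried out every step and handed the job in after about 12.6 s of the 54 s allowed; the system gives no verdict.

- **Fork:** I slid it back 50.6 mm by the red peg, to about 53 mm. It was still back in the last picture.
- **Jaws:** I pinched the T-bar and rocked the block about 16 mm toward +y and 18 mm toward -y. In the last scene view the left jaw is about 7.8 mm back and the right about 8.9 mm.
- **Block:** It hangs over its seat with its foot about 71 mm above the seat floor, roughly 20 mm over the jaws. It is about 1 mm off the seat line and tilted about 0.05 rad. The force reading of -3.4 N is roughly the block's weight, which fits the block hanging free.
- **Bystanders:** The amber bottle is unchanged in the last crop. I did not look at the beaker and jar again, but the arm moved over the table with its fingertips at 0.23 m.

**Checks that failed or disagreed:**
- **Top camera:** The arm hid the jaws, giving a useless 51–52 mm for the left jaw and nothing for the right. I relied on the scene camera there.
- **Left jaw:** It read 6.1 mm before the lift and 7.8 mm after, from the partly hidden view. Both are above 4 mm.
- **Gripper width:** It read 1–2 mm under the true peg and bar thickness.

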